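# Swing the pellet spout over the green cup and start the filler

## Robot

A 6-joint arm with a two-finger parallel gripper is mounted at the origin on the work surface. World frame = base frame: x ahead of the robot, y to its left, z up, the work surface at z = 0. Lengths are in m, angles in rad, forces in N, time in s.
With the tool pointing down it reaches from about 0.35 to 0.975 m from the base axis. Payload 4.9 kg.
Tool frame: the origin (TCP) lies midway between the tips of the shut fingers; the grasp point (between the pads) lies 19 mm behind it; z points along the fingers, y is the line along which they close (so a half turn about z gives the same grasp; the last joint's range is limited). The gripper opens to 85 mm and grips with 20 to 120 N. Pads are 22 mm wide; open, the fingers measure 114 mm over their backs; the gripper's body (76 mm by 85 mm) begins 54 mm behind the grasp point. The pads swing forward as they close: fully open they stand 13 mm farther back than shut.
Start: joints at [-1.467, 0.053, 1.613, -0, 1.476, -0.119], TCP at [0.138, -0.61, 0.231] pointing down, gripper open.
Joint ranges: [-3.01, 3.01], [-1.01, 2.22], [0.06, 2.58], [-1.02, 4.17], [0.09, 2.62], [-3.14, 3.14]. Speed limits (rad/s): [2.57, 2.57, 3.14, 3.14, 3.14, 3.14].

## Interface

Orientations are given as a rotation vector (axis times angle).
In Python, from station import ctrl gives the robot as it stands.
- The arm moves only by the shell command python3 -m handwheel 'ROWS' [FORCE]. ROWS is JSON, a list of rows, each an object with "gripper": the gripper command: -1 is fully open, 1 is shut, values between are in proportion; "offset": the shift along the tool's x, y, z in mm, a list of three; "rotation": the turn, a rotation vector about the tool's x, y, z in rad, a list of three. A call has exactly 8 rows; each row is the pose to reach, as a shift and turn from the pose commanded when the call began, along the tool's axes at that moment; what a row does not reach only later rows make up. A row lasts 1/8 s, in which the tool goes at most 62.5 mm and 10.7 degrees, less where a joint would pass 70% of its speed; a pose out of reach is approached as far as the arm can. A call with a gripper value outside its range is refused whole. The fingers move at their own pace and stop on an object; FORCE is the grip in N (left out, the last holds). Time passes only in rows, so rows that repeat a pose let the fingers close, or fill a call up. It gives the time, the measured TCP pose, the force, the opening and the grip force at its end, in the units of the state.
- ctrl.get_obs(): the state, without advancing time (a new reading comes with each control period).
- ctrl.get_image(name): name is "scene" or "top" or "wrist"; returns a dict with "image" (384x512x3 uint8, red, green, blue), "fovy" (degrees; the focal length in pixels is half the picture's height over the tangent of half this angle, whatever the lens; pixels are square), "cx", "cy" (the principal point, pixels), "xyz" and "attitude" of the camera in the world. Camera axes: x right, y up, looking along -z (the intrinsics and any distortion apply to the point x, -y, -z); pixel columns grow to the right and rows downward; lengths in m; the calibration is good to about 2 mm. The wrist camera is an equidistant fisheye: a pixel r from the principal point sees the ray r / f radians off the axis. A picture is of the moment at which its call begins. There is no depth.
- ctrl.finish_job(): hands the job in; it is judged then, once.
The state is a dict: "t": time; "q": joint angles; "dq": joint speeds; "effort": joint torques, N m; "tool_pos": TCP position; "tool_rot": TCP orientation; "contact_force": force on the tool from outside, world axes, zero at the start; "wrist_torque": the same for the moment, N m; "opening": finger opening in m; "grip_force": force on a finger pad.
Only numpy, scipy, OpenCV 4.12 (cv2) and the standard library are available. Lean on these libraries where they do the work, as an engineer would, in place of code of your own. Each camera call takes 0.05 s, during which the arm holds its last target. There are 200 camera calls.

## Task

With a fingertip, push the filler's swivelling spout round by its arm until its outlet is over the middle of the green cup, then, with the spout there, press the red start button right down and let it come up. Only push, gently: do not grip the spout, and leave the cups and everything else on the bench standing where they are. Finish with the spout still over the green cup and the hand clear.

Things in the scene. Friction and masses are not known exactly. Their poses are not given: they have to be found in the camera images.
- filler: Pellet filler, fixed to the bench: a black base plate (250 x 370 mm, 8 mm thick) with an upright grey column (56 mm across; 90 mm across in its lowest 20 mm) that carries the swivelling spout. Origin: on the column's vertical axis (the spout's pivot), at bench height. z up; -x is the side on which the cups stand. The plate reaches from x = -185 to +65 mm and y = -185 to +185 mm.
- spout (a joint): Angle of the spout about the column's vertical axis (rad), -1.5 to 1.5, end stops there. 0: the spout points along the filler's -x; positive: turned counter-clockwise seen from above. It turns with light friction (about 0.12 N m, so 1 to 2 N at mid arm) and stays where it is left; it does not spring back or coast.
- spout_mid (a point): Point on the centreline of the spout's arm, 90 mm from the pivot axis, 125 mm above the bench: a good place to push sideways. The arm is a level aluminium tube, 22 mm thick, from the dark hub (54 mm across, its top 152 mm above the bench) to the downspout. Below it there is only the base plate and the cups.
- spout_outlet (a point): Centre of the spout's outlet (blue ring, 27 mm across, at the lower end of the short downspout), 140 mm from the pivot axis, 93 mm above the bench. It passes 10 mm over the rims of the cups.
- cup_green: Green open cup, loose, light: 75 mm tall, 64 mm across the rim, on the base plate (8 mm above the bench) about 140 mm from the pivot axis. Origin: centre of its underside, z up. The three cups may stand in any order round the column.
- cup_orange: Orange cup, otherwise the same as the green one.
- cup_white: White cup, otherwise the same as the green one.
- start_box: Grey control box fixed to the bench, 120 x 90 x 55 mm high, carrying the start button on its top. Origin: centre of its underside, z up.
- start_top (a point): Centre of the top face of the red start button (36 mm across), 77 mm above the bench, 15 mm from the box's centre towards its -x; it stands 10 mm proud of its black collar (52 mm across). It is pressed straight down.
- start (a joint): How far the start button is pressed (m): 0 up, 0.006 right down, which takes about 5 N; it springs back.
- print: Loose beige lattice print, 178 x 90 x 14 mm, lying flat. Origin: centre of its underside.
- pellet_jar: Loose amber jar with a white cap, 72 mm across, 120 mm tall. Origin: centre of its underside.
- scraper: Loose spatula, 200 mm long, lying along its x. Origin: under its middle.
- spool: Loose spool of orange filament lying flat, 160 mm across, 52 mm high. Origin: centre of its underside.
- nozzle: Loose brass nozzle standing on its wide end, 26 mm across, 45 mm tall. Origin: centre of its underside.
Things that resemble listed ones, but are neither listed nor needed, are in the scene too. Of the things that look like the cup_orange, the smaller one is meant. Of the things shaped like the cup_green, the green one is meant.

How it is judged:
By the outcome, as a careful person would: the job done as asked, in the order asked, and still so for the second after the job is handed in, with the robot touching nothing.
It also fails if it takes over 51 s, if anything falls off the work surface, if the arm or the gripper's body presses on something with over 40 N, if the wrist force passes 120 N, or if a joint passes its speed limit or range.

## Working session

There is one attempt and no reset: what is moved stays moved. The work goes in short steps, Python scripts to look and compute and a shell command to move; the robot and the scene stay as the last step left them, time stands still between calls to the robot, and variables do not carry over. Pictures are saved under pics/ and viewed, at most 10 in all, crops included, and the job is handed in when it is done.

```bash
mkdir -p pics; cat > h.py <<'E'
import numpy as np,cv2,pickle
from scipy.spatial.transform import Rotation as R
def rot(a):
    a=np.array(a,float)
    return a if a.shape==(3,3) else (R.from_rotvec(a).as_matrix() if a.size==3 else R.from_quat(a).as_matrix())
def cast(im,u,v,z):
    h,w=im['image'].shape[:2]; f=h/2/np.tan(np.radians(im['fovy'])/2)
    d=rot(im['attitude'])@np.array([(u-im['cx'])/f,-(v-im['cy'])/f,-1]); c=np.array(im['xyz'])
    return c+d*(z-c[2])/d[2]
E
python3 - <<'E'
from station import ctrl
from h import *
for n in ["scene","top"]:
    im=ctrl.get_image(n); pickle.dump(im,open(n+'.pkl','wb'))
    cv2.imwrite(f'pics/{n}.png',cv2.resize(im['image'][:,:,::-1],(800,600)))
    print(n,{k:v for k,v in im.items() if k!='image'})
print(ctrl.get_obs())
E
```

```text
scene {'fovy': 49.816917968434936, 'cx': 254.72561543978017, 'cy': 189.95636988603314, 'xyz': array([1.28607721, 0.34096382, 1.08915387]), 'attitude': array([0.46414502, 0.71351002, 1.89869331])}
top {'fovy': 48.30573772987144, 'cx': 257.5775263563034, 'cy': 198.3719563068118, 'xyz': array([ 0.31805706, -0.01597988,  1.59991695]), 'attitude': array([ 0.1024734 , -0.09342717, -1.56325152])}
{'t': 0.1, 'q': array([-1.46699199e+00,  5.33055460e-02,  1.61416903e+00,  2.76352174e-05,
        1.47600291e+00, -1.18997555e-01]), 'dq': array([-0.00011692, -0.00194538, -0.00464497, -0.00013241,  0.00045807,
       -0.00222392]), 'effort': array([ 1.14647355e-03, -3.94905102e+01, -3.71360850e+01, -1.37909123e-05,
        3.98686665e-03, -8.08191658e-06]), 'tool_pos': array([ 0.13805205, -0.60897951,  0.23016947]), 'tool_rot': array([-3.12024653e+00, -3.49039335e-01, -6.56608556e-05]), 'contact_force': array([ 0.03722892,  0.64506564, -0.57185888]), 'wrist_torque': array([ 0.01887026, -0.02898755, -0.01162988]), 'grip_force': 0.0, 'opening': 0.08596066617610128}
```

View pics/scene.png

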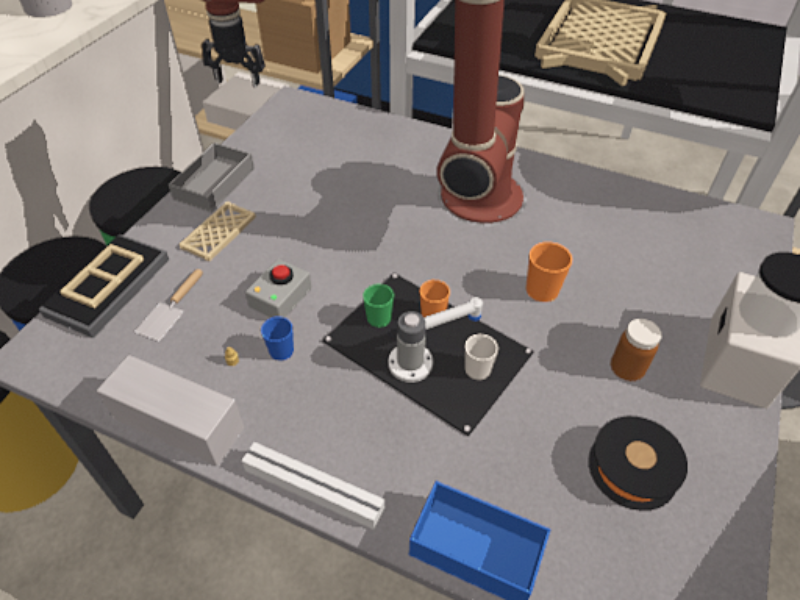

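View pics/top.png

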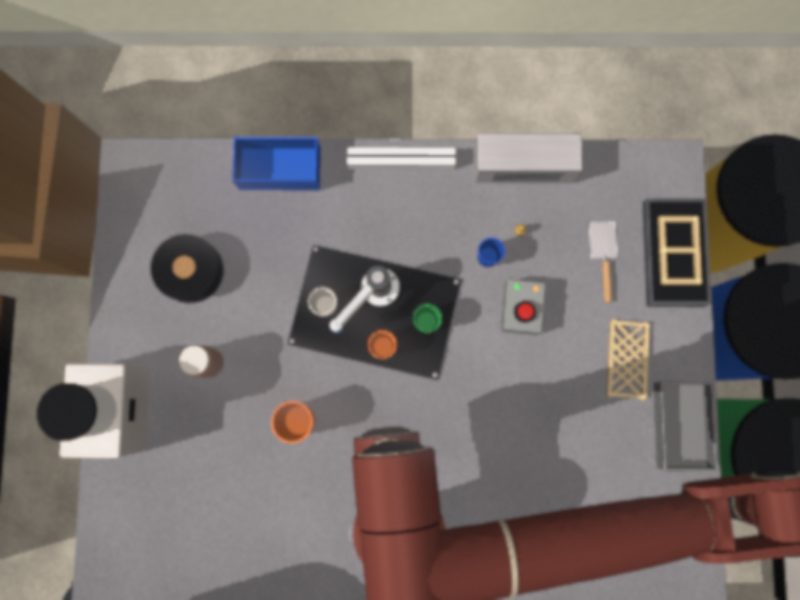

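In the scene picture (800x600) the small green cup is at (378,305), the small orange at (434,298), the white at (480,355) and the spout tip at (477,308). The red button is at (281,272). Two lookalikes are there: the blue cup at (279,338) and the large orange cup at (548,271). The green target is the only green cup, and it stands on the plate.

```bash
cat > meas.py <<'E'
from h import *
def blobs(im,lo,hi,amin=15):
    hsv=cv2.cvtColor(im['image'],cv2.COLOR_RGB2HSV)
    n,l,s,c=cv2.connectedComponentsWithStats(cv2.inRange(hsv,lo,hi))
    return [(s[i,4],c[i],s[i,:4]) for i in range(1,n) if s[i,4]>=amin]
def rim(im,b,z):
    x,y,w,h=b[2]; return b[1]
E
python3 - <<'E'
from meas import *
T=pickle.load(open('top.pkl','rb'));S=pickle.load(open('scene.pkl','rb'))
for nm,im in(('top',T),('scene',S)):
  for c,lo,hi,z in(('green',(55,90,40),(80,255,255),.083),('red',(0,190,90),(4,255,255),.077),('orange',(5,150,90),(14,255,255),.083)):
    for a,p,b in blobs(im,lo,hi): print(nm,c,a,p.round(1),b,cast(im,*p,z)[:2].round(4))
# plate by dark threshold in top
g=cv2.cvtColor(T['image'],cv2.COLOR_RGB2GRAY)
m=np.zeros_like(g);m[150:250,180:305]=(g[150:250,180:305]<60)*255
m=cv2.morphologyEx(m,cv2.MORPH_CLOSE,np.ones((15,15)))
c=max(cv2.findContours(m,0,2)[0],key=cv2.contourArea)
r=cv2.minAreaRect(c);print(r)
bx=cv2.boxPoints(r);W=np.array([cast(T,*p,.008)[:2] for p in bx]);print(W.round(4),W.mean(0))
for uv in((378,276),(335,326)):print(cast(T,uv[0]*.64,uv[1]*.64,.152 if uv[1]<300 else .125)[:2])
a=T['image'][145:250,180:360,::-1];b=S['image'][165:285,140:345,::-1]
a=cv2.resize(a,(800,466),interpolation=2)
cv2.imwrite('pics/ctop.png',a);
E
```

```text
top green 315 [273.3 203.3] [264 194  20  20] [ 0.4911 -0.0629]
top green 571 [467.9 272.5] [460 255  31  50] [ 0.2517 -0.7414]
top red 60 [336.1 198.6] [332 195   9   8] [ 0.5098 -0.2879]
top orange 262 [244.5 219.9] [236 211  18  18] [0.431  0.0393]
top orange 407 [187.7 271.5] [175 260  26  23] [0.2493 0.2364]
scene green 40 [ 68.4 151.8] [ 64 147  10  10] [ 0.5899 -0.6917]
scene green 445 [242.1 194.7] [233 182  19  28] [ 0.5146 -0.0506]
scene orange 826 [349.9 172.9] [337 155  29  38] [0.2761 0.2376]
scene orange 345 [277.1 190. ] [268 179  19  24] [0.4493 0.044 ]
scene orange 365 [406.3 230.7] [396 213  25  31] [0.438  0.4566]
scene orange 115 [397.6 313.5] [383 299  34  22] [0.7108 0.4867]
((239.68536376953125, 198.69662475585938), (97.1393051147461, 63.86009979248047), 12.994616508483887)
[[ 0.4393  0.2633]
 [ 0.6763  0.215 ]
 [ 0.5939 -0.1437]
 [ 0.3602 -0.0895]] [0.51742967 0.06126947]
[0.57458282 0.04703705]
[0.46651069 0.14239373]
```

View pics/ctop.png

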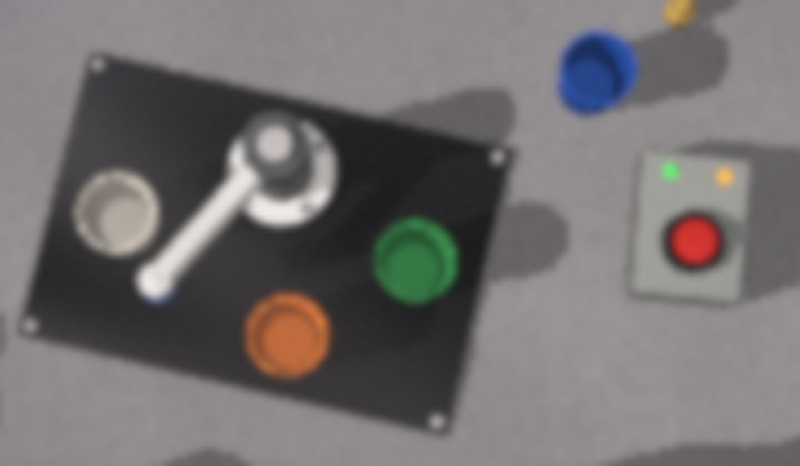

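The crop confirms the target: the green cup is at (416,260) on the plate and matches the description. The blue cup at (597,72) stands off the plate. The spout tip is at (155,280), between the white and orange cups, so it has to turn about +93° counter-clockwise. First I shut the fingers and move to the white-cup side of the arm.

```bash
python3 -m handwheel '[{"gripper":1,"offset":[20,-23,0],"rotation":[0,0,0]},{"gripper":1,"offset":[55,-64,0],"rotation":[0,0,0]},{"gripper":1,"offset":[95,-110,0],"rotation":[0,0,0]},{"gripper":1,"offset":[135,-156,0],"rotation":[0,0,0]},{"gripper":1,"offset":[175,-202,0],"rotation":[0,0,0]},{"gripper":1,"offset":[215,-249,0],"rotation":[0,0,0]},{"gripper":1,"offset":[250,-290,0],"rotation":[0,0,0]},{"gripper":1,"offset":[277,-321,0],"rotation":[0,0,0]}]' 30
python3 -m handwheel '[{"gripper":1,"offset":[30,-35,0],"rotation":[0,0,0]},{"gripper":1,"offset":[70,-81,0],"rotation":[0,0,0]},{"gripper":1,"offset":[110,-127,0],"rotation":[0,0,0]},{"gripper":1,"offset":[150,-174,0],"rotation":[0,0,0]},{"gripper":1,"offset":[190,-220,0],"rotation":[0,0,0]},{"gripper":1,"offset":[225,-261,0],"rotation":[0,0,0]},{"gripper":1,"offset":[260,-302,0],"rotation":[0,0,0]},{"gripper":1,"offset":[277,-321,0],"rotation":[0,0,0]}]'
```

```text
t: 1.1
tool_pos: [0.3377, -0.2332, 0.2309]
tool_rot: [-3.122, -0.351, -0.0]
contact_force: [0.1, 0.3, -0.7]
opening: 0.0001
grip_force: 0.0
t: 2.1
tool_pos: [0.5368, 0.1414, 0.2305]
tool_rot: [-3.121, -0.353, 0.002]
contact_force: [-0.7, -0.0, 0.5]
opening: -0.0001
grip_force: 0.0
```

```bash
python3 - <<'E'
from station import ctrl
from h import *
im=ctrl.get_image('scene');pickle.dump(im,open('scene2.pkl','wb'))
w=ctrl.get_image('wrist');pickle.dump(w,open('wrist2.pkl','wb'));print({k:v for k,v in w.items() if k!='image'})
a=cv2.resize(im['image'][120:300,190:370,::-1],(400,400));b=cv2.resize(w['image'][:,:,::-1],(400,300))
c=np.zeros((400,800,3),np.uint8);c[:,:400]=a;c[:300,400:]=b;cv2.imwrite('pics/s2.png',c)
E
```

```text
{'fovy': 65.70646984690485, 'cx': 257.5407050506793, 'cy': 192.79955969369405, 'xyz': array([0.61492789, 0.15867625, 0.3727737 ]), 'attitude': array([-0.27000921,  0.21446962, -1.3311756 ])}
```

View pics/s2.png

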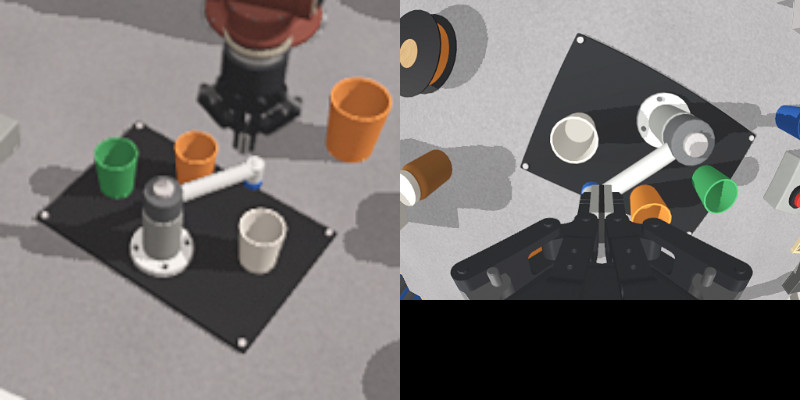

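The shut fingertips sit above the gap between the spout arm and the white cup. In the wrist view the fingertip is near (600,190) and the arm runs from (610,185) to (690,145). I'll descend to arm height and work out the arc offsets.

```bash
python3 -m handwheel '[{"gripper":1,"offset":[0,0,15],"rotation":[0,0,0]},{"gripper":1,"offset":[0,0,30],"rotation":[0,0,0]},{"gripper":1,"offset":[0,0,45],"rotation":[0,0,0]},{"gripper":1,"offset":[0,0,60],"rotation":[0,0,0]},{"gripper":1,"offset":[0,0,75],"rotation":[0,0,0]},{"gripper":1,"offset":[0,0,90],"rotation":[0,0,0]},{"gripper":1,"offset":[0,0,105],"rotation":[0,0,0]},{"gripper":1,"offset":[0,0,116],"rotation":[0,0,0]}]'
cat > arc.py <<'E'
from h import *
from station import ctrl
import sys
C=np.array([.575,.048]);R_=.097
o=ctrl.get_obs();p=o['tool_pos'];M=rot(o['tool_rot'])
print(p,o['contact_force'].round(1))
d=p[:2]-C;a0=np.degrees(np.arctan2(d[1],d[0]))%360;print('ang',a0,'r',np.hypot(*d))
for k in map(float,sys.argv[1:]):
    t=np.r_[C+R_*np.array([np.cos(np.radians(k)),np.sin(np.radians(k))]),p[2]]-p
    print(k,(M.T@t*1000).round(0))
E
python3 arc.py $(seq 116 4 208)
```

```text
t: 3.2
tool_pos: [0.5363, 0.139, 0.1141]
tool_rot: [-3.122, -0.349, 0.001]
contact_force: [0.1, -0.6, -0.5]
opening: 0.0005
grip_force: 0.0
[0.53627291 0.13902617 0.11407872] [ 0.1 -0.6 -0.5]
ang 113.04732662494538 r 0.09892194636967272
116.0 [-5.  3.  0.]
120.0 [-11.   5.   0.]
124.0 [-17.   7.   0.]
128.0 [-24.  10.   0.]
132.0 [-30.  13.   0.]
136.0 [-36.  16.   0.]
140.0 [-41.  20.   0.]
144.0 [-46.  24.   0.]
148.0 [-51.  29.   0.]
152.0 [-56.  34.   0.]
156.0 [-60.  39.   0.]
160.0 [-64.  45.   0.]
164.0 [-67.  51.   0.]
168.0 [-70.  57.   0.]
172.0 [-73.  63.   0.]
176.0 [-75.  69.   0.]
180.0 [-77.  76.   0.]
184.0 [-78.  83.   0.]
188.0 [-79.  89.   0.]
192.0 [-79.  96.   0.]
196.0 [-79. 103.   0.]
200.0 [-79. 110.   0.]
204.0 [-77. 116.   0.]
208.0 [-76. 123.   0.]
```

```bash
python3 -m handwheel '[{"gripper":1,"offset":[-5,3,0],"rotation":[0,0,0]},{"gripper":1,"offset":[-11,5,0],"rotation":[0,0,0]},{"gripper":1,"offset":[-17,7,0],"rotation":[0,0,0]},{"gripper":1,"offset":[-24,10,0],"rotation":[0,0,0]},{"gripper":1,"offset":[-30,13,0],"rotation":[0,0,0]},{"gripper":1,"offset":[-36,16,0],"rotation":[0,0,0]},{"gripper":1,"offset":[-41,20,0],"rotation":[0,0,0]},{"gripper":1,"offset":[-46,24,0],"rotation":[0,0,0]}]'
python3 -m handwheel '[{"gripper":1,"offset":[-5,5,0],"rotation":[0,0,0]},{"gripper":1,"offset":[-10,10,0],"rotation":[0,0,0]},{"gripper":1,"offset":[-14,15,0],"rotation":[0,0,0]},{"gripper":1,"offset":[-18,21,0],"rotation":[0,0,0]},{"gripper":1,"offset":[-21,27,0],"rotation":[0,0,0]},{"gripper":1,"offset":[-24,33,0],"rotation":[0,0,0]},{"gripper":1,"offset":[-27,39,0],"rotation":[0,0,0]},{"gripper":1,"offset":[-29,45,0],"rotation":[0,0,0]}]'
cat > look.py <<'E'
from station import ctrl
from h import *
import sys
im=ctrl.get_image('scene');w=ctrl.get_image('wrist');pickle.dump((im,w),open(sys.argv[1]+'.pkl','wb'))
a=cv2.resize(im['image'][120:300,190:370,::-1],(400,400));b=cv2.resize(w['image'][:,:,::-1],(400,300))
c=np.zeros((400,800,3),np.uint8);c[:,:400]=a;c[:300,400:]=b;cv2.imwrite(f'pics/{sys.argv[1]}.png',c)
E
python3 look.py s3
```

```text
t: 4.2
tool_pos: [0.4968, 0.1052, 0.1154]
tool_rot: [-3.122, -0.349, -0.0]
contact_force: [1.6, 1.7, 1.1]
opening: -0.0002
grip_force: 0.8
t: 5.2
tool_pos: [0.4784, 0.0547, 0.1152]
tool_rot: [-3.122, -0.349, 0.001]
contact_force: [0.7, 1.5, -0.5]
opening: -0.0002
grip_force: 0.7
```

View pics/s3.png

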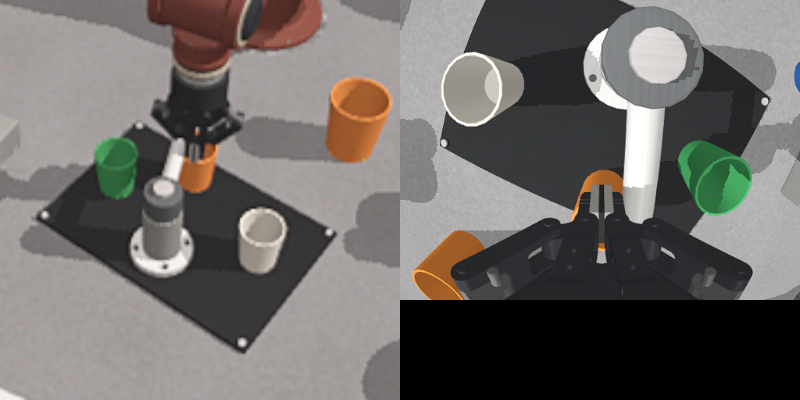

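The push works at about 1.7 N: the arm has moved past the orange cup and no cup was disturbed. In the wrist view the hub top is at (657,55), the arm runs down to (640,215), and the green rim is at (725,185).

```bash
cat > wr.py <<'E'
from h import *
def wcast(w,u,v,z):
    h=w['image'].shape[0];f=h/2/np.tan(np.radians(w['fovy'])/2)
    x,y=(u-w['cx']),(v-w['cy']);r=np.hypot(x,y);t=r/f
    d=rot(w['attitude'])@np.array([np.sin(t)*x/r,-np.sin(t)*y/r,-np.cos(t)]);c=np.array(w['xyz'])
    return (c+d*(z-c[2])/d[2])[:2]
E
python3 - <<'E'
from wr import *
s,w=pickle.load(open('s3.pkl','rb'))
q=lambda x,y,z:wcast(w,(x-400)*1.28,y*1.28,z).round(4)
hub=q(652,58,.152);print('hub',hub,'cap',q(657,55,.152),'corners',q(765,101,.008),q(444,143,.008))
for p in((624.5,190),(662,190),(626,130),(664,130)):print(q(*p,.125))
print('green',q(724,185,.083),'L/R',q(697,178,.083),q(751,190,.083))
E
python3 arc.py 184 188 192 196 200 204 208 210
```

```text
hub [0.5697 0.0494] cap [0.5718 0.0475] corners [ 0.5873 -0.1393] [0.4397 0.2563]
[0.4903 0.0393]
[0.4953 0.0147]
[0.5288 0.0485]
[0.5341 0.0261]
green [ 0.4919 -0.0627] L/R [ 0.4934 -0.0313] [ 0.4922 -0.099 ]
[0.4782838  0.05431015 0.11507546] [0.7 0.3 0.2]
ang 176.26708823099136 r 0.09692183117040126
184.0 [-3. 13.  0.]
188.0 [-4. 19.  0.]
192.0 [-4. 26.  0.]
196.0 [-4. 33.  0.]
200.0 [-3. 40.  0.]
204.0 [-2. 46.  0.]
208.0 [-1. 53.  0.]
210.0 [ 0. 56.  0.]
```

```bash
python3 -m handwheel '[{"gripper":1,"offset":[-2,6,0],"rotation":[0,0,0]},{"gripper":1,"offset":[-3,13,0],"rotation":[0,0,0]},{"gripper":1,"offset":[-4,19,0],"rotation":[0,0,0]},{"gripper":1,"offset":[-4,26,0],"rotation":[0,0,0]},{"gripper":1,"offset":[-4,33,0],"rotation":[0,0,0]},{"gripper":1,"offset":[-3,40,0],"rotation":[0,0,0]},{"gripper":1,"offset":[-2,46,0],"rotation":[0,0,0]},{"gripper":1,"offset":[-1,51,0],"rotation":[0,0,0]}]'
python3 look.py s4; python3 arc.py 208 210 212 214 216 218
```

```text
t: 6.3
tool_pos: [0.489, 0.0048, 0.1152]
tool_rot: [-3.122, -0.349, 0.001]
contact_force: [0.4, 2.0, 0.1]
opening: -0.0
grip_force: 0.7
[0.48908024 0.00452786 0.11525251] [0.4 1.3 0.1]
ang 206.83768079756425 r 0.09629138723264336
208.0 [-0.  2.  0.]
210.0 [1. 5. 0.]
212.0 [2. 9. 0.]
214.0 [ 3. 12.  0.]
216.0 [ 4. 15.  0.]
218.0 [ 6. 18.  0.]
```

View pics/s4.png

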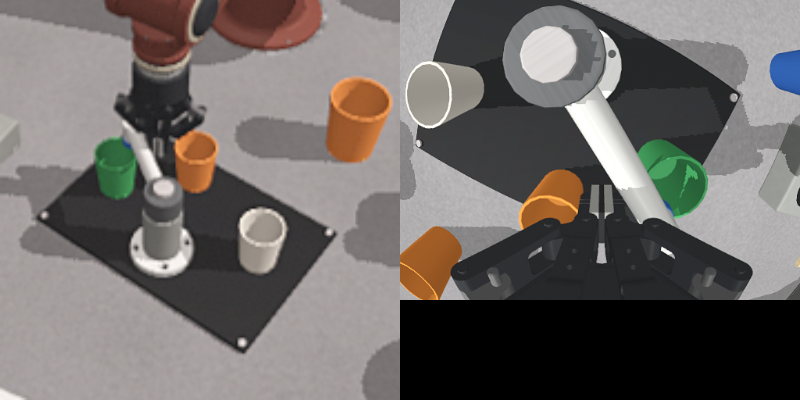

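```bash
cat > ang.py <<'E'
from wr import *
import sys
s,w=pickle.load(open(sys.argv[1]+'.pkl','rb'))
hsv=cv2.cvtColor(w['image'],cv2.COLOR_RGB2HSV)
m=((hsv[:,:,1]<40)&(hsv[:,:,2]>175)).astype(np.uint8)
P=[]
for v in range(int(sys.argv[2]),int(sys.argv[3]),6):
    xs=np.where(m[v,int(sys.argv[4]):int(sys.argv[5])])[0]+int(sys.argv[4])
    if len(xs)>8: P.append(wcast(w,(xs.min()+xs.max())/2,v,.127)); print(v,xs.min(),xs.max(),P[-1].round(4))
P=np.array(P);C=np.array([.5735,.048])
for p in P: d=p-C; print(np.degrees(np.arctan2(d[1],d[0]))%360.,end=' ')
l=cv2.fitLine(P.astype(np.float32),2,0,.01,.01).ravel();print('fit',np.degrees(np.arctan2(l[1],l[0]))%180+180)
E
python3 ang.py s4 150 220 200 350; python3 ang.py s3 150 240 260 370
```

```text
150 220 272 [0.543  0.0197]
156 224 275 [0.5407 0.0176]
162 228 279 [0.5384 0.0153]
168 231 282 [0.536  0.0134]
174 235 286 [0.5336 0.011 ]
180 239 289 [0.5312 0.0088]
186 243 292 [0.5288 0.0066]
192 247 296 [0.5264 0.0041]
198 250 299 [0.5238 0.002 ]
204 254 303 [ 5.213e-01 -5.000e-04]
210 258 306 [ 0.5188 -0.0029]
216 262 309 [ 0.5161 -0.0053]
222.8052032515718 222.76336587285869 222.96109385524653 222.70088425820967 222.88504438710692 222.8558907183183 222.83145879797485 222.98947195236605 222.7941884470208 222.94424214320983 222.92675536163912 222.91215320504614 fit 223.07101
150 291 336 [0.5391 0.04  ]
156 290 336 [0.5364 0.0395]
162 290 335 [0.5336 0.039 ]
168 290 335 [0.5309 0.0383]
174 289 335 [0.5281 0.0377]
180 289 334 [0.5253 0.0372]
186 289 333 [0.5225 0.0366]
192 288 333 [0.5196 0.036 ]
198 288 332 [0.5167 0.0354]
204 288 331 [0.5137 0.0348]
210 287 331 [0.5108 0.0342]
216 287 330 [0.5077 0.0336]
222 287 329 [0.5046 0.0329]
228 286 329 [0.5015 0.0323]
234 286 328 [0.4983 0.0316]
193.01904248482955 192.83713181682046 192.68794389024325 192.87136501321422 192.75375348956194 192.65649821848265 192.57645481916373 192.51110694188824 192.45841765586403 192.41672112715437 192.38464240110144 192.36103713944001 192.34494575476518 192.3355580855537 192.33218589183744 fit 191.714
```

```bash
python3 -m handwheel '[{"gripper":1,"offset":[1,3,0],"rotation":[0,0,0]},{"gripper":1,"offset":[1,5,0],"rotation":[0,0,0]},{"gripper":1,"offset":[2,8,0],"rotation":[0,0,0]},{"gripper":1,"offset":[3,10,0],"rotation":[0,0,0]},{"gripper":1,"offset":[4,12,0],"rotation":[0,0,0]},{"gripper":1,"offset":[4,14,0],"rotation":[0,0,0]},{"gripper":1,"offset":[5,15,0],"rotation":[0,0,0]},{"gripper":1,"offset":[5,15,0],"rotation":[0,0,0]}]'
python3 look.py s5; python3 ang.py s5 150 200 170 350|tail -1; python3 arc.py 216 217 218 219 220
```

```text
t: 7.4
tool_pos: [0.4971, -0.0085, 0.1152]
tool_rot: [3.122, 0.349, -0.0]
contact_force: [-0.8, -0.1, -0.7]
opening: 0.0002
grip_force: 0.4
231.30872548548007 231.29897758956955 231.290883165682 231.2840946034449 231.27835586492253 231.2734742262981 231.43714076814445 231.42505414014025 231.2626482115385 fit 231.44
[ 0.49711375 -0.00848262  0.11528511] [-0.4  0.2  0.5]
ang 215.94938503410927 r 0.09621099048488863
216.0 [-1.  0.  0.]
217.0 [-0.  2.  0.]
218.0 [1. 3. 0.]
219.0 [1. 5. 0.]
220.0 [2. 7. 0.]
```

View pics/s5.png

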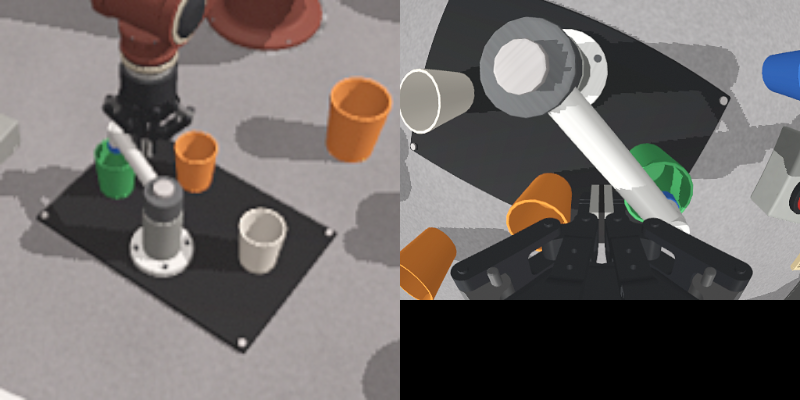

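The arm is at 231.4° and the cup at about 233.4°, so it needs one more nudge of roughly 2°. Then I back off along the push line and rise.

```bash
python3 -m handwheel '[{"gripper":1,"offset":[0,1,0],"rotation":[0,0,0]},{"gripper":1,"offset":[1,2,0],"rotation":[0,0,0]},{"gripper":1,"offset":[1,3,0],"rotation":[0,0,0]},{"gripper":1,"offset":[1,4,0],"rotation":[0,0,0]},{"gripper":1,"offset":[1,4,0],"rotation":[0,0,0]},{"gripper":1,"offset":[0,0,0],"rotation":[0,0,0]},{"gripper":1,"offset":[-8,-8,0],"rotation":[0,0,0]},{"gripper":1,"offset":[-14,-14,0],"rotation":[0,0,0]}]'
python3 -m handwheel '[{"gripper":1,"offset":[0,0,-10],"rotation":[0,0,0]},{"gripper":1,"offset":[0,0,-30],"rotation":[0,0,0]},{"gripper":1,"offset":[0,0,-60],"rotation":[0,0,0]},{"gripper":1,"offset":[-10,0,-90],"rotation":[0,0,0]},{"gripper":1,"offset":[-30,0,-110],"rotation":[0,0,0]},{"gripper":1,"offset":[-50,0,-120],"rotation":[0,0,0]},{"gripper":1,"offset":[-60,0,-120],"rotation":[0,0,0]},{"gripper":1,"offset":[-60,0,-120],"rotation":[0,0,0]}]'
python3 - <<'E'
from station import ctrl
from h import *
S=ctrl.get_image('scene');w=ctrl.get_image('wrist');T=ctrl.get_image('top');pickle.dump((S,w),open('s6.pkl','wb'));pickle.dump(T,open('top6.pkl','wb'))
a=cv2.resize(S['image'][170:230,220:290,::-1],(400,343));b=cv2.resize(w['image'][:,:,::-1],(400,300))
c=np.zeros((343,800,3),np.uint8);c[:,:400]=a;c[:300,400:]=b;cv2.imwrite('pics/s6.png',c)
E
```

```text
t: 8.5
tool_pos: [0.4796, 0.0027, 0.1152]
tool_rot: [3.122, 0.35, -0.0]
contact_force: [-0.3, 0.5, -0.0]
opening: -0.0003
grip_force: 0.0
t: 9.5
tool_pos: [0.4216, -0.0111, 0.2352]
tool_rot: [3.122, 0.349, 0.001]
contact_force: [0.7, -0.4, -0.4]
opening: 0.0001
grip_force: 0.0
```

View pics/s6.png

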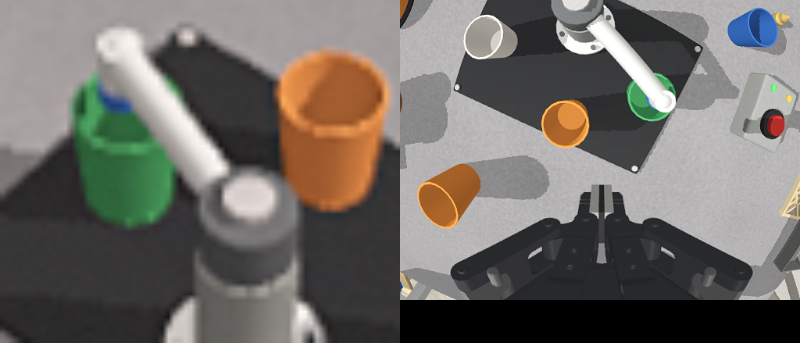

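The outlet's blue ring sits inside the green rim in both views: scene (115,100) against the rim at (130,105), wrist (655,100) against the rim at (651,97). I'll check the angle numerically and compute the button offset.

```bash
sed -i 's/.5735,.048/.573,.0475/' ang.py; python3 ang.py s6 52 116 230 350|tail -14
python3 - <<'E'
from wr import *
from meas import blobs
from station import ctrl
S,w=pickle.load(open('s6.pkl','rb'));T=pickle.load(open('top6.pkl','rb'))
C=np.array([.573,.0475]);A=lambda p:(np.degrees(np.arctan2(*(p-C)[::-1]))%360).round(1)
hsv=cv2.cvtColor(w['image'],cv2.COLOR_RGB2HSV);m=cv2.inRange(hsv,(55,90,40),(80,255,255));m[:,:280]=0;m[180:]=0;m[:,370:]=0
pts=cv2.findNonZero(m);(c,r)=cv2.minEnclosingCircle(pts);g=wcast(w,*c,.083);print('green',c,r,g,A(g),np.hypot(*(g-C)))
b=cv2.inRange(hsv,(105,120,60),(130,255,255));b[:,:300]=0;b[180:]=0;b[:,360:]=0
p=cv2.findNonZero(b);print('blue',None if p is None else p.reshape(-1,2).mean(0))
for nm,im in(('top',T),):
  for q in blobs(im,(55,90,40),(80,255,255),100):print(q[1],q[2],cast(im,*q[1],.083))
R_=[q for q in blobs(w,(0,190,90),(4,255,255),20)]
o=ctrl.get_obs();M=rot(o['tool_rot'])
for q in R_:
  t=wcast(w,*q[1],.077);print('red',q[0],q[1],t,(M.T@(np.r_[t,.077]-o['tool_pos'])*1000).round(0))
print((M.T@(np.r_[.5098,-.2879,.077]-o['tool_pos'])*1000).round(0))
E
```

```text
52 247 288 [0.5391 0.005 ]
58 230 293 [0.5329 0.0086]
64 230 299 [0.5285 0.0051]
70 271 303 [ 0.5279 -0.0141]
76 276 309 [ 0.5241 -0.0197]
82 282 314 [ 0.5203 -0.0253]
88 287 319 [ 0.5164 -0.0305]
94 292 324 [ 0.5126 -0.0358]
100 297 328 [ 0.5086 -0.0408]
106 302 334 [ 0.5049 -0.0466]
112 307 338 [ 0.5009 -0.0516]
231.41041364265544 224.11636473949994 223.60371208659646 233.7943500154052 233.94177196055333 234.0949228314359 234.05880954661592 234.04909321648228 233.88668995587489 234.0915476067052 233.97906307261488 fit 240.94977
green (320.8238220214844, 123.36156463623047) 32.284278869628906 [ 0.48966942 -0.06281073] 232.9 0.13824775701336578
blue [318.88888889 131.38888889]
[468.4249668  282.07038513] [460 255  31  68] [ 0.21879802 -0.74127064  0.083     ]
red 443 [481.01128668 159.99322799] [ 0.50844515 -0.28572981] [ 24. 287. 158.]
[ 25. 290. 158.]
```

The arm is at 234.0° and the green cup at 233°, about 2 mm off at the outlet, which is good. Now the button.

```bash
python3 -m handwheel '[{"gripper":1,"offset":[2,25,0],"rotation":[0,0,0]},{"gripper":1,"offset":[5,65,0],"rotation":[0,0,0]},{"gripper":1,"offset":[9,110,0],"rotation":[0,0,0]},{"gripper":1,"offset":[13,155,0],"rotation":[0,0,0]},{"gripper":1,"offset":[17,200,0],"rotation":[0,0,0]},{"gripper":1,"offset":[21,245,0],"rotation":[0,0,0]},{"gripper":1,"offset":[24,275,0],"rotation":[0,0,0]},{"gripper":1,"offset":[25,288,0],"rotation":[0,0,0]}]'
python3 -m handwheel '[{"gripper":1,"offset":[0,0,20],"rotation":[0,0,0]},{"gripper":1,"offset":[0,0,45],"rotation":[0,0,0]},{"gripper":1,"offset":[0,0,70],"rotation":[0,0,0]},{"gripper":1,"offset":[0,0,95],"rotation":[0,0,0]},{"gripper":1,"offset":[0,0,115],"rotation":[0,0,0]},{"gripper":1,"offset":[0,0,130],"rotation":[0,0,0]},{"gripper":1,"offset":[0,0,140],"rotation":[0,0,0]},{"gripper":1,"offset":[0,0,140],"rotation":[0,0,0]}]'
python3 - <<'E'
from station import ctrl
from h import *
S=ctrl.get_image('scene');w=ctrl.get_image('wrist')
a=cv2.resize(S['image'][130:220,140:245,::-1],(400,343));b=cv2.resize(w['image'][:,:,::-1],(400,300))
c=np.zeros((343,800,3),np.uint8);c[:,:400]=a;c[:300,400:]=b;cv2.imwrite('pics/s7.png',c)
E
```

```text
t: 10.65
tool_pos: [0.5102, -0.2876, 0.234]
tool_rot: [-3.121, -0.347, 0.002]
contact_force: [-0.1, 0.6, 0.1]
opening: -0.0001
grip_force: 0.0
t: 11.65
tool_pos: [0.5096, -0.2861, 0.0946]
tool_rot: [-3.121, -0.349, 0.001]
contact_force: [0.9, 0.4, 0.6]
opening: -0.0001
grip_force: 0.0
```

View pics/s7.png

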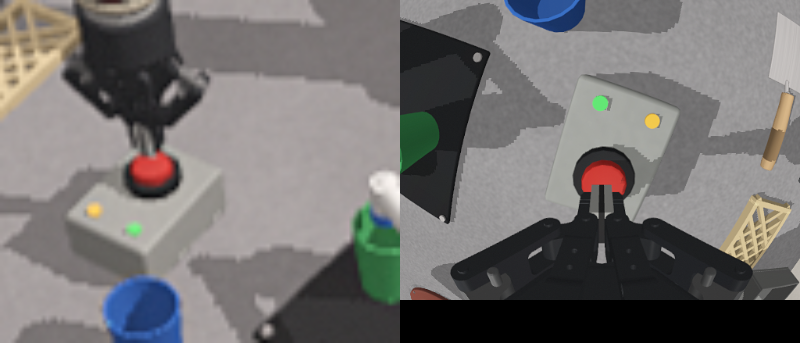

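The fingertip is centred over the red button: scene (150,165), wrist (603,180). Pressing in small steps.

```bash
python3 -m handwheel '[{"gripper":1,"offset":[0,0,6],"rotation":[0,0,0]},{"gripper":1,"offset":[0,0,12],"rotation":[0,0,0]},{"gripper":1,"offset":[0,0,15],"rotation":[0,0,0]},{"gripper":1,"offset":[0,0,17],"rotation":[0,0,0]},{"gripper":1,"offset":[0,0,19],"rotation":[0,0,0]},{"gripper":1,"offset":[0,0,21],"rotation":[0,0,0]},{"gripper":1,"offset":[0,0,22],"rotation":[0,0,0]},{"gripper":1,"offset":[0,0,22],"rotation":[0,0,0]}]'
python3 -m handwheel '[{"gripper":1,"offset":[0,0,0.5],"rotation":[0,0,0]},{"gripper":1,"offset":[0,0,1],"rotation":[0,0,0]},{"gripper":1,"offset":[0,0,1.5],"rotation":[0,0,0]},{"gripper":1,"offset":[0,0,2],"rotation":[0,0,0]},{"gripper":1,"offset":[0,0,2],"rotation":[0,0,0]},{"gripper":1,"offset":[0,0,2],"rotation":[0,0,0]},{"gripper":1,"offset":[0,0,2],"rotation":[0,0,0]},{"gripper":1,"offset":[0,0,2],"rotation":[0,0,0]}]'
```

```text
t: 12.75
tool_pos: [0.5099, -0.2864, 0.0735]
tool_rot: [-3.122, -0.349, 0.0]
contact_force: [-1.7, 1.3, 3.1]
opening: -0.0001
grip_force: 1.7
t: 13.75
tool_pos: [0.5099, -0.2864, 0.0713]
tool_rot: [3.122, 0.349, 0.0]
contact_force: [-1.2, 1.4, 4.2]
opening: -0.0002
grip_force: 2.3
```

```bash
python3 -m handwheel '[{"gripper":1,"offset":[0,0,0.5],"rotation":[0,0,0]},{"gripper":1,"offset":[0,0,1],"rotation":[0,0,0]},{"gripper":1,"offset":[0,0,1.5],"rotation":[0,0,0]},{"gripper":1,"offset":[0,0,2],"rotation":[0,0,0]},{"gripper":1,"offset":[0,0,2],"rotation":[0,0,0]},{"gripper":1,"offset":[0,0,2],"rotation":[0,0,0]},{"gripper":1,"offset":[0,0,2],"rotation":[0,0,0]},{"gripper":1,"offset":[0,0,2],"rotation":[0,0,0]}]'
```

```text
t: 14.75
tool_pos: [0.51, -0.2865, 0.0709]
tool_rot: [-3.122, -0.349, 0.001]
contact_force: [-6.0, 4.4, 11.9]
opening: -0.0004
grip_force: 6.3
```

The force jumped to 12 N with the tip stopped at 70.9 mm, so the button is right down. Releasing and moving clear.

```bash
python3 -m handwheel '[{"gripper":1,"offset":[0,0,-3],"rotation":[0,0,0]},{"gripper":1,"offset":[0,0,-8],"rotation":[0,0,0]},{"gripper":1,"offset":[0,0,-20],"rotation":[0,0,0]},{"gripper":1,"offset":[0,0,-45],"rotation":[0,0,0]},{"gripper":1,"offset":[0,0,-80],"rotation":[0,0,0]},{"gripper":1,"offset":[0,0,-115],"rotation":[0,0,0]},{"gripper":1,"offset":[0,0,-130],"rotation":[0,0,0]},{"gripper":1,"offset":[0,0,-130],"rotation":[0,0,0]}]'
python3 - <<'E'
from station import ctrl
from h import *
S=ctrl.get_image('scene');T=ctrl.get_image('top')
a=cv2.resize(S['image'][130:290,140:365,::-1],(400,284));b=cv2.resize(T['image'][145:250,180:360,::-1],(400,233))
c=np.zeros((284,800,3),np.uint8);c[:,:400]=a;c[:233,400:]=b;cv2.imwrite('pics/s8.png',c)
E
```

```text
t: 15.75
tool_pos: [0.5104, -0.2868, 0.2003]
tool_rot: [3.121, 0.349, 0.003]
contact_force: [-1.1, 0.2, -1.0]
opening: 0.0002
grip_force: 0.0
```

View pics/s8.png

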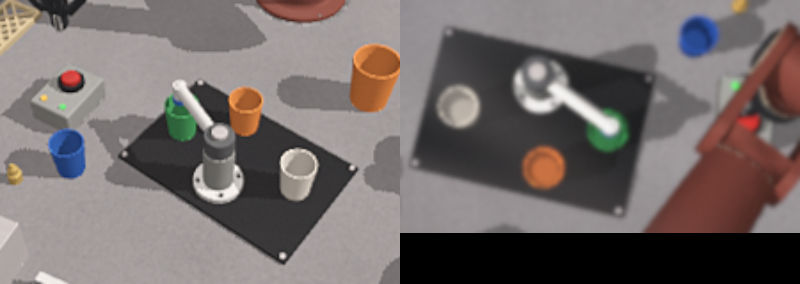

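The spout end is over the green cup (top view (610,127)), the button at (70,80) is back up, the cups are where they were and the hand is clear. Handing in.

```bash
python3 -c "
from station import ctrl
print(ctrl.finish_job())"
```

```text
the job is handed in; nothing more can be done
None
```

The job is handed in: I pushed the spout round to within about 2 mm of the green cup's middle (by camera), then pressed the start button right down and released it; the cups look undisturbed and the hand is clear.

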